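# Stand the long label scraper in its pot

### The arm

A 7-joint arm with a two-finger parallel gripper is mounted at the origin on a cart in front of the work surface, level with it; the furniture and walls round the work are solid. World frame = base frame: x ahead of the robot, y to its left, z up, the work surface at z = 0. Lengths are in m, angles in rad, forces in N, time in s.
With the tool pointing down it reaches from about 0.425 to 0.925 m from the base axis. Payload 6.8 kg.
Tool frame: the origin (TCP) lies midway between the tips of the shut fingers; the grasp point (between the pads) lies 19 mm behind it; z points along the fingers, y is the direction in which the jaws open and shut (so a half turn about z gives the same grasp; the last joint's range is limited). The gripper opens to 85 mm and grips with 20 to 120 N. Pads are 22 mm wide; open, the fingers measure 114 mm over their backs; the gripper's body (76 mm by 85 mm) begins 54 mm behind the grasp point. The pads swing forward as they close: fully open they stand 13 mm farther back than shut.
Start: joints at [-1.21, 0.477, 0.022, 1.555, -0.011, 1.109, -0.083], TCP at [0.305, 0.602, 0.231] pointing down, gripper open.
Joint ranges: [-2.96, 2.96], [-0.34, 2.1], [-1.41, 1.46], [0.24, 2.44], [-1.37, 4.51], [0.17, 1.92], [-2.96, 2.96]. Speed limits (rad/s): [2.39, 2.39, 3.14, 3.14, 3.14, 3.14, 3.14].

### API

Orientations are given as a unit quaternion [w, x, y, z].
In Python, from station import bot, vision gives the robot as it stands.
- The arm moves only by the tool move_arm, never from a script. Its argument "increments" is text: rows parted by semicolons, each of 7 numbers parted by spaces: the opening, from 0 (shut) to 1 (fully open), then the shift along the world's x, y, z in mm, then the turn, a rotation vector about the world's x, y, z in rad. In form: grip x y z rx ry rz; .... A call has exactly 8 rows; each row shifts and turns the commanded pose from where the row before left it; what a row does not reach is not made up. A row lasts 1/8 s, in which the tool goes at most 62.5 mm and 10.7 degrees, less where a joint would pass 70% of its speed; a pose out of reach is approached as far as the arm can. A call with a gripper value outside its range is refused whole. The fingers move at their own pace and stop on an object; "newtons" is the grip in N (left out, the last holds). Time passes only in rows, so rows that do not move let the fingers close, or fill a call up. It gives the time, the measured TCP pose, the force and the opening at its end, in the units of the state.
- bot.get_obs(): the state, without advancing time (a new reading comes with each control period).
- vision.read_camera(name): name is "scene" or "side" or "wrist"; returns (picture, depth): 384x512x3 uint8, red, green, blue; 384x512 float32, m along the optical axis (not along the pixel's ray), 0 where there is no reading.
- vision.calibration(name): a dict with "fx", "fy", "cx", "cy" (pixels), "k1" (the pictures are not rectified: a ray, as slopes to the right and down, at radius r is drawn at 1 + k1 r^2 times it, then the intrinsics apply), "R" (3x3) and "t" (3): a world point X has camera coordinates R X + t; the wrist camera has in their place "hand_eye" (4x4, takes a point from camera to tool coordinates, whose origin is the TCP and whose axes are the flange's). Camera axes: x right, y down, z forward; pixel columns grow to the right and rows downward; lengths in m; the calibration is good to about 2 mm. A picture is of the moment at which its call begins: read the wrist's pose just before it. calibration takes no time and is no camera call.
- bot.hand_in(): hands the job in, once; it reports no verdict.
The state is a dict: "t": time; "q": joint angles; "joint_vel": joint speeds; "joint_torque": joint torques, N m; "eef_pos": TCP position; "tool_rot": TCP orientation; "contact_force": force on the tool from outside, world axes, zero at the start; "torque": the same for the moment, N m; "gripper_width": opening from 0.0 (shut) to 1.0 (fully open).
Only numpy, scipy, OpenCV 4.12 (cv2) and the standard library are available. Lean on these libraries where they do the work, as an engineer would, in place of code of your own. Each camera call takes 0.05 s, during which the arm holds its last target.

### The job

Two label scrapers lie on the desk. Lift the longer one from above by its ball knob, let it swing down between your fingers until it hangs straight with the blade at the bottom, clear of the desk and the pot, grip it firmly again, and stand it blade down in the narrow metal pot. Let go of it there, and leave the short scraper where it lies.

Things in the scene. Friction and masses are not known exactly. Their poses are not given: they have to be found in the camera images.
- long_scraper: The longer of two loose scrapers lying flat, 0.12 to 0.18 kg, 184 mm over all: black ball knob 28 mm across, straight steel shank 12 mm thick, flat blade 20 mm wide, 5 mm thick. Origin on the underside below the ball's centre. +x runs along the shank from blade to ball (up when it hangs straight), the blade's end at x = -170 mm, +z up while it lies. Centre of mass about 80 mm from the ball.
- long_scraper_knob (a point): Centre of the long scraper's ball knob (28 mm across), 14 mm above the desk while it lies: the place to pinch, jaws across the shank. A grip of 40 N holds it nearly level; eased in steps to 20, 14, 10 and 7 N it swings down and hangs within a few degrees; pinched at about 12 N it swings by itself as it rises. Loosened at one go to under 8 N it slips or drops.
- long_scraper_tip (a point): The middle of the far end of the long scraper's blade, 170 mm from the ball.
- short_scraper: The other scraper, of the same shape and thickness, but only 119 mm long over all (blade end at x = -105 mm), also loose on the desk. Not to be used. Origin below its ball, +x from the blade towards the ball.
- pot: A narrow round upright metal pot, fixed to the desk: 86 mm tall, 54 mm outside and 48 mm inside diameter, on a flat foot 72 mm across and 5 mm thick; the inner floor is 6 mm above the desk. Origin at the centre of its underside, z up.
- pot_floor (a point): The centre of the pot's inner floor, 6 mm above the desk.
- pot_mouth (a point): The centre of the pot's open mouth, 86 mm above the desk.
Things that resemble listed ones, but are neither listed nor needed, are in the scene too. Leave any pink look-alike of the pot alone.

How it is judged:
On the way:
1. the long scraper hangs blade down within 15 degrees of vertical, firmly gripped (8 N or more, both fingers together), its blade 15 mm or more above the desk, not touching the pot (angle between long_scraper's own x axis and vertical below 0.27 rad and height (world z) of long_scraper_tip above 0.015 m and contact force between long_scraper and the fingers above 8 N and contact force between long_scraper and pot below 0.1 N), for 0.2 s.
At the end, for the whole second after the job is handed in: The long scraper stands released and at rest, blade down, in the pot: the blade's end is within 25 mm of the pot's axis and no more than 25 mm above the pot's underside, the scraper leans less than 31 degrees (it may lean on the rim), and the short scraper is within 30 mm of where it lay (angle between long_scraper's own x axis and vertical below 0.55 rad and horizontal distance between long_scraper_tip and pot_floor below 0.025 m and z of long_scraper_tip in the frame of pot below 0.025 m and linear speed of long_scraper below 0.03 m/s and distance of short_scraper from where it was at the start of the episode below 0.03 m); the robot touches nothing.
It fails at once if the short scraper is moved by more than 30 mm (distance of short_scraper from where it was at the start of the episode above 0.03 m).
It also fails if it takes over 54 s, if anything falls off the work surface, if the arm or the gripper's body presses on something with over 40 N, if the wrist force passes 120 N, or if a joint passes its speed limit or range.

## Working session

There is one attempt and no reset: what is moved stays moved. The work goes in short steps, Python scripts to look and compute and a tool call to move; the robot and the scene stay as the last step left them, time stands still between calls to the robot, and variables do not carry over. Pictures are saved under pics/ and viewed, and the job is handed in when it is done.

Besides the shell and the picture viewer there is one more tool, called after "Emit:" as name(argument=value, ...) on one line, values as JSON. move_arm: Moves the arm, as the interface text tells. Its arguments: {"type":"object","properties":{"increments":{"type":"string"},"newtons":{"type":"number"}},"required":["increments"]}

```bash
ls; mkdir -p pics
python3 - <<'E'
from station import bot, vision
import cv2,numpy as np
o=bot.get_obs();print({k:np.round(v,3) for k,v in o.items()})
for n in ("scene","side"):
    p,d=vision.read_camera(n); cv2.imwrite(f"pics/{n}0.png",p[:,:,::-1]); np.save(f"{n}_d.npy",d); np.save(f"{n}_p.npy",p)
    print(n,vision.calibration(n))
print(vision.calibration("wrist"))
E
```

```text
pics
{'t': np.float64(0.0), 'q': array([-1.21 ,  0.478,  0.022,  1.556, -0.012,  1.109, -0.083]), 'joint_vel': array([ 0.001, -0.   ,  0.   , -0.001, -0.001, -0.001, -0.   ]), 'joint_torque': array([ 1.0000e-03, -5.9647e+01,  1.6080e+00, -2.8119e+01,  1.3000e-02,
        9.0000e-03, -0.0000e+00]), 'eef_pos': array([0.305, 0.602, 0.23 ]), 'tool_rot': array([-0.   ,  0.232,  0.973, -0.001]), 'contact_force': array([ 0.439,  0.197, -0.504]), 'torque': array([0.033, 0.02 , 0.034]), 'gripper_width': np.float64(0.999)}
scene {'fx': 386.49637217601594, 'fy': 386.49637217601594, 'cx': 254.595095641197, 'cy': 195.35572621702377, 'k1': -0.008262261881942214, 'R': array([[ 0.50099383, -0.8652546 ,  0.01842993],
       [-0.5339508 , -0.3257835 , -0.7802318 ],
       [ 0.68110332,  0.38105064, -0.6252189 ]]), 't': array([-0.36181608,  0.35550586,  0.91582119])}
side {'fx': 439.9710914256706, 'fy': 439.9710914256706, 'cx': 256.86680366708856, 'cy': 195.53690637991525, 'k1': 0.0374099377624546, 'R': array([[-0.99952866,  0.02671238,  0.01512995],
       [-0.00386664,  0.37937301, -0.92523574],
       [-0.03045514, -0.92485813, -0.37909091]]), 't': array([0.56531021, 0.12189861, 1.16671606])}
{'fx': 286.9980980684376, 'fy': 286.9980980684376, 'cx': 253.42197087599894, 'cy': 195.23461047714974, 'k1': 0.015394375449101239, 'hand_eye': array([[-1.30157939e-03, -9.46504875e-01, -3.22686886e-01,
         8.34940684e-02],
       [ 9.99999016e-01, -1.40085803e-03,  7.54317640e-05,
         9.55397851e-04],
       [-5.23435048e-04, -3.22686471e-01,  9.46505767e-01,
        -1.41930383e-01],
       [ 0.00000000e+00,  0.00000000e+00,  0.00000000e+00,
         1.00000000e+00]])}
```

View pics/scene0.png

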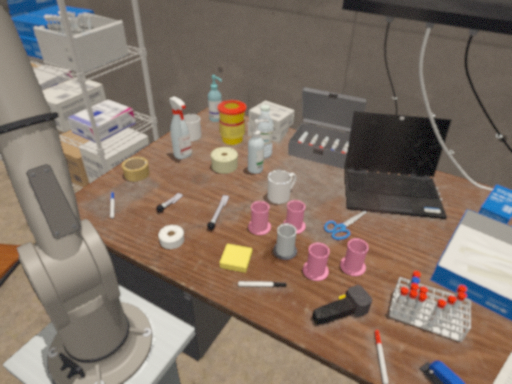

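View pics/side0.png

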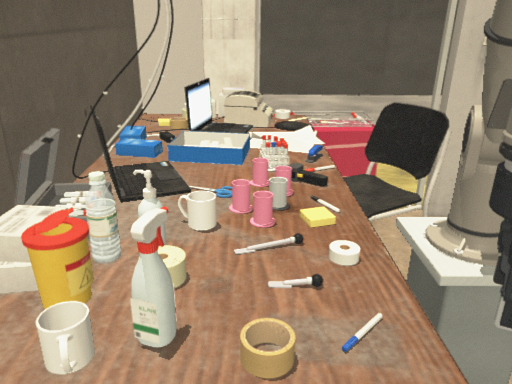

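Run:
```python
import cv2
a=cv2.imread("pics/scene0.png");b=cv2.imread("pics/side0.png")
cv2.imwrite("pics/c1.png",cv2.resize(a[180:290,140:300],None,fx=5,fy=5,interpolation=cv2.INTER_CUBIC))
cv2.imwrite("pics/c2.png",cv2.resize(b[150:300,220:340],None,fx=4,fy=4,interpolation=cv2.INTER_CUBIC))
```

```text
(no output)
```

View pics/c1.png

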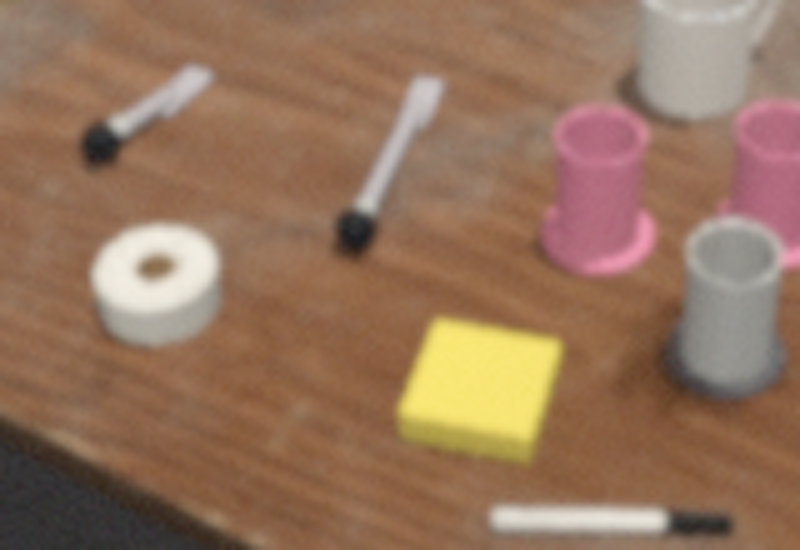

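View pics/c2.png

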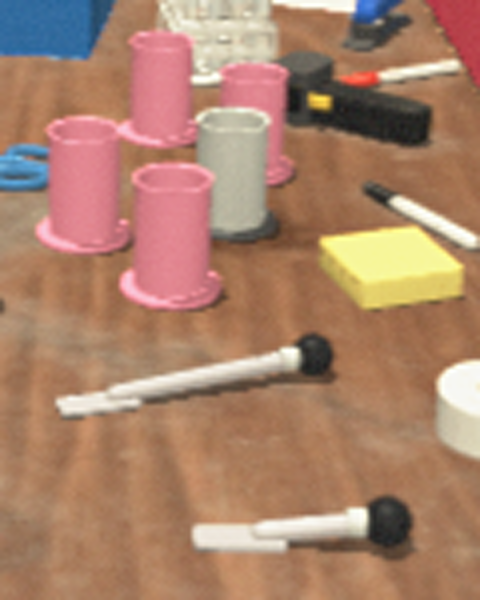

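```bash
cat > h.py <<'E'
import numpy as np, cv2
from station import bot, vision
from scipy.spatial.transform import Rotation as Rn
def wristcal(o):
    c=dict(vision.calibration("wrist")); w,x,y,z=o['tool_rot']
    T=np.eye(4);T[:3,:3]=Rn.from_quat([x,y,z,w]).as_matrix();T[:3,3]=o['eef_pos']
    M=np.linalg.inv(T@np.array(c['hand_eye'])); c['R']=M[:3,:3];c['t']=M[:3,3]; return c
def ray(c,uv):
    K=np.array([[c['fx'],0,c['cx']],[0,c['fy'],c['cy']],[0,0,1]])
    p=cv2.undistortPoints(np.array([[uv]],float),K,np.array([c['k1'],0,0,0.]))[0,0]
    R=np.array(c['R']);d=R.T@np.array([p[0],p[1],1]);return -R.T@np.array(c['t']),d/np.linalg.norm(d)
def tri(rs):
    A=0;b=0
    for o,d in rs:
        P=np.eye(3)-np.outer(d,d);A=A+P;b=b+P@o
    X=np.linalg.solve(A,b);return X,[np.linalg.norm((np.eye(3)-np.outer(d,d))@(X-o)) for o,d in rs]
def onz(r,z): o,d=r; return o+d*(z-o[2])/d[2]
E
python3 - <<'E'
from h import *
np.set_printoptions(precision=4,suppress=True)
s=vision.calibration("scene");q=vision.calibration("side")
a=lambda u,v:((u+.5)/5-.5+140,(v+.5)/5-.5+180)
b=lambda u,v:((u+.5)/4-.5+220,(v+.5)/4-.5+150)
for n,p,r,z in [("ball",(356,231),(314,355),.014),("tip",(429,78),(58,407),.003),("mouth",(734,253),(234,121),.086),("sball",(101,142),(388,520),.014),("stip",(200,70),(194,537),.003),("pot foot",(726,358),(232,222),.003),("pink1",(601,133),(172,180),.086),("pink2",(780,130),(84,130),.086)]:
    r1,r2=ray(s,a(*p)),ray(q,b(*r));print(n,tri([r1,r2]),onz(r1,z),onz(r2,z))
E
```

```text
ball (array([0.4595, 0.0087, 0.0138]), [np.float64(0.0003241336773139624), np.float64(0.00032413367731387566)]) [0.4596 0.0085 0.014 ] [0.4593 0.0095 0.014 ]
tip (array([0.6232, 0.0613, 0.0047]), [np.float64(0.0004317185224473369), np.float64(0.0004317185224473288)]) [0.6244 0.0624 0.003 ] [0.6237 0.0578 0.003 ]
mouth (array([ 0.4963, -0.2345,  0.0852]), [np.float64(0.00032939016046374157), np.float64(0.00032939016046376303)]) [ 0.4959 -0.2348  0.086 ] [ 0.4963 -0.2316  0.086 ]
sball (array([0.4413, 0.2022, 0.015 ]), [np.float64(0.00039608977361175877), np.float64(0.00039608977361168775)]) [0.4426 0.2031 0.014 ] [0.4407 0.201  0.014 ]
stip (array([0.5463, 0.2037, 0.0049]), [np.float64(0.000260308949945821), np.float64(0.00026030894994568196)]) [0.5478 0.2053 0.003 ] [0.5464 0.2006 0.003 ]
pot foot (array([ 0.4947, -0.2366,  0.0005]), [np.float64(0.00013535363427332598), np.float64(0.00013535363427326442)]) [ 0.4927 -0.2375  0.003 ] [ 0.4951 -0.2306  0.003 ]
pink1 (array([ 0.5484, -0.1166,  0.0851]), [np.float64(0.0010128880489516038), np.float64(0.0010128880489513983)]) [ 0.5489 -0.117   0.086 ] [ 0.5479 -0.1127  0.086 ]
pink2 (array([ 0.6095, -0.2104,  0.0859]), [np.float64(0.00021783198378451575), np.float64(0.00021783198378454461)]) [ 0.6091 -0.2104  0.086 ] [ 0.6096 -0.2106  0.086 ]
```

Emit:
move_arm(increments="1 10 -37 -6 0 0 0.049; 1 10 -37 -6 0 0 0.049; 1 10 -37 -6 0 0 0.049; 1 10 -37 -6 0 0 0.049; 1 10 -37 -6 0 0 0.049; 1 10 -37 -6 0 0 0.049; 1 10 -37 -6 0 0 0.049; 1 10 -37 -6 0 0 0.049")

```text
t: 1.1
eef_pos: [0.385, 0.3048, 0.1829]
tool_rot: [-0.0, 0.038, 0.999, -0.0]
contact_force: [1.1, 0.5, -0.5]
gripper_width: 1.002
```

Emit:
move_arm(increments="1 10 -37 -6 0 0 0.049; 1 10 -37 -6 0 0 0.049; 1 10 -37 -6 0 0 0.049; 1 10 -37 -6 0 0 0.049; 1 10 -37 -6 0 0 0.049; 1 10 -37 -6 0 0 0.049; 1 5 -37 -2 0 0 0.049; 1 0 -38 0 0 0 0.049")

```text
t: 2.1
eef_pos: [0.45, 0.008, 0.145]
tool_rot: [-0.0, -0.158, 0.987, -0.0]
contact_force: [-0.4, -0.0, 0.2]
gripper_width: 0.996
```

Run:
```python
from h import *
o=bot.get_obs();p,d=vision.read_camera("wrist");cv2.imwrite("pics/w1.png",p[:,:,::-1])
print(o['t'],o['eef_pos'],o['tool_rot'],o['q'])
c=wristcal(o)
for X in [(0.4595,.0087,.014),(.6232,.0613,.003)]:
    k=c['R']@np.array(X)+c['t'];print(k[:2]/k[2]*c['fx']+[c['cx'],c['cy']])
```

```text
2.1 [0.44995438 0.0079766  0.14499903] [-2.32237156e-04 -1.57783810e-01  9.87473652e-01 -3.35640058e-05] [-0.27710241  0.22370322  0.1370739   2.16597235 -0.04414589  0.75489711
  1.77646241]
[250.24383172 194.2221488 ]
[250.17988888 323.52237202]
```

View pics/w1.png

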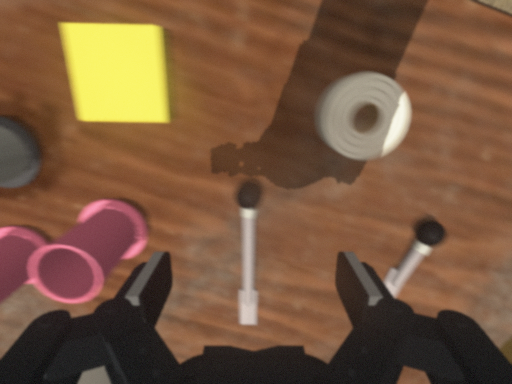

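Emit:
move_arm(increments="1 5 0 -20 0 0 0; 1 5 0 -20 0 0 0; 1 0 0 -20 0 0 0; 1 0 0 -20 0 0 0; 1 0 0 -20 0 0 0; 1 0 0 -20 0 0 0; 1 0 0 -14 0 0 0; 1 0 0 -8 0 0 0")

```text
t: 3.15
eef_pos: [0.4597, 0.0092, 0.0026]
tool_rot: [-0.0, -0.157, 0.988, 0.0]
contact_force: [0.3, 0.2, -1.4]
gripper_width: 1.001
```

Emit:
move_arm(increments="0.45 0 0 0 0 0 0; 0.45 0 0 0 0 0 0; 0 0 0 0 0 0 0; 0 0 0 0 0 0 0; 0 0 0 0 0 0 0; 0 0 0 0 0 0 0; 0 0 0 0 0 0 0; 0 0 0 0 0 0 0", newtons=40)

```text
t: 4.15
eef_pos: [0.4604, 0.0092, 0.0038]
tool_rot: [0.0, -0.157, 0.988, 0.0]
contact_force: [-0.6, 0.2, 6.5]
gripper_width: 0.297
```

Run:
```python
from h import *
o=bot.get_obs();print(o['contact_force'],o['torque'],o['gripper_width'])
p,d=vision.read_camera("wrist");p2,d2=vision.read_camera("side")
a=cv2.resize(p[150:384,120:390],None,fx=2,fy=2);b=cv2.resize(p2[190:280,210:350],None,fx=5,fy=5,interpolation=cv2.INTER_CUBIC)
cv2.imwrite("pics/w2.png",a[:,:,::-1]);cv2.imwrite("pics/s2.png",b[:,:,::-1])
```

```text
[-0.56064042  0.22260457  6.49269009] [ 0.02366788  0.18348735 -0.04985778] 0.2965350828396942
```

View pics/w2.png

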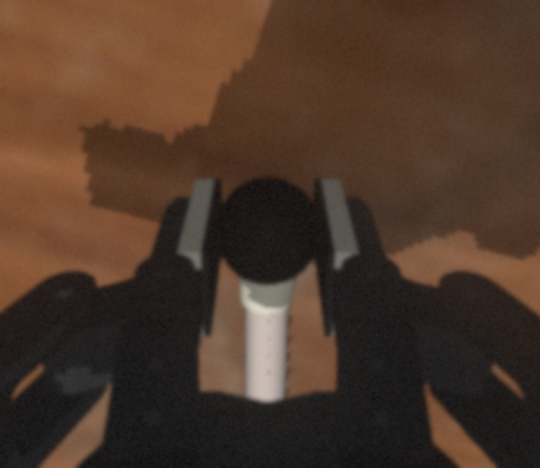

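View pics/s2.png

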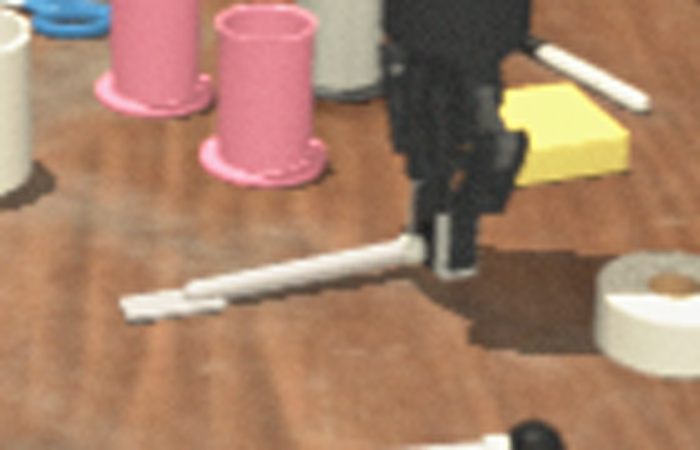

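Emit:
move_arm(increments="0 0 0 10 0 0 0; 0 0 0 25 0 0 0; 0 0 0 40 0 0 0; 0 0 0 45 0 0 0; 0 0 0 45 0 0 0; 0 0 0 45 0 0 0; 0 0 0 35 0 0 0; 0 0 0 20 0 0 0")

```text
t: 5.25
eef_pos: [0.46, 0.0091, 0.2706]
tool_rot: [0.001, -0.157, 0.988, 0.0]
contact_force: [0.9, 0.1, -1.3]
gripper_width: 0.299
```

Emit:
move_arm(increments="0 0 0 0 0 0 0; 0 0 0 0 0 0 0; 0 0 0 0 0 0 0; 0 0 0 0 0 0 0; 0 0 0 0 0 0 0; 0 0 0 0 0 0 0; 0 0 0 0 0 0 0; 0 0 0 0 0 0 0", newtons=20)

```text
t: 6.25
eef_pos: [0.46, 0.0092, 0.2683]
tool_rot: [0.0, -0.157, 0.988, 0.0]
contact_force: [0.6, 0.6, -0.9]
gripper_width: 0.3
```

Run:
```python
from h import *
o=bot.get_obs();print(o['eef_pos'],o['contact_force'],o['torque'],o['gripper_width'])
p2,d2=vision.read_camera("side")
cv2.imwrite("pics/s3.png",cv2.resize(p2[60:280,180:380],None,fx=2.5,fy=2.5)[:,:,::-1])
```

```text
[0.45998108 0.00919128 0.26833117] [ 0.57472244  0.57418842 -0.93087598] [-0.03872122  0.1392413   0.04459641] 0.2998504682395695
```

View pics/s3.png

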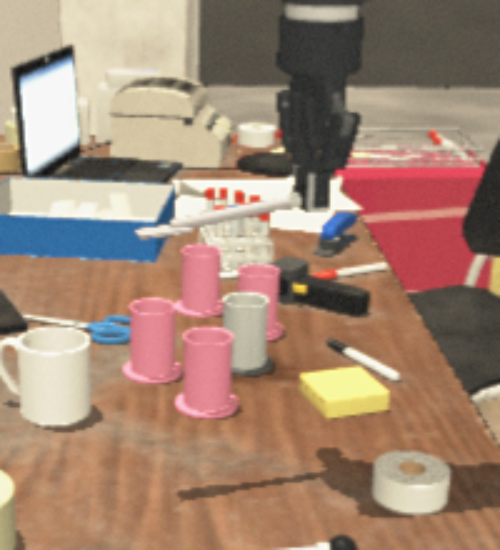

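Held nearly level at 20 N, with the ball at (305,195) and the tip at (140,232) in the crop. Next I ease to 14 N.

Emit:
move_arm(increments="0 0 0 0 0 0 0; 0 0 0 0 0 0 0; 0 0 0 0 0 0 0; 0 0 0 0 0 0 0; 0 0 0 0 0 0 0; 0 0 0 0 0 0 0; 0 0 0 0 0 0 0; 0 0 0 0 0 0 0", newtons=14)

```text
t: 7.3
eef_pos: [0.46, 0.0092, 0.2683]
tool_rot: [-0.0, -0.157, 0.988, 0.0]
contact_force: [0.6, 0.5, -1.0]
gripper_width: 0.302
```

Emit:
move_arm(increments="0 0 0 0 0 0 0; 0 0 0 0 0 0 0; 0 0 0 0 0 0 0; 0 0 0 0 0 0 0; 0 0 0 0 0 0 0; 0 0 0 0 0 0 0; 0 0 0 0 0 0 0; 0 0 0 0 0 0 0", newtons=10)

```text
t: 8.3
eef_pos: [0.46, 0.0092, 0.2683]
tool_rot: [0.0, -0.157, 0.988, 0.0]
contact_force: [0.9, 0.1, -0.6]
gripper_width: 0.294
```

Run:
```python
from h import *
o=bot.get_obs();print(o['eef_pos'],o['contact_force'],o['torque'],o['gripper_width'])
p2,d2=vision.read_camera("side")
cv2.imwrite("pics/s4.png",cv2.resize(p2[60:280,180:380],None,fx=2.5,fy=2.5)[:,:,::-1])
```

```text
[0.45996854 0.00918052 0.26832736] [ 0.85250858  0.06090366 -0.57138559] [ 0.03446545  0.09751118 -0.03289278] 0.29394202726819807
```

View pics/s4.png

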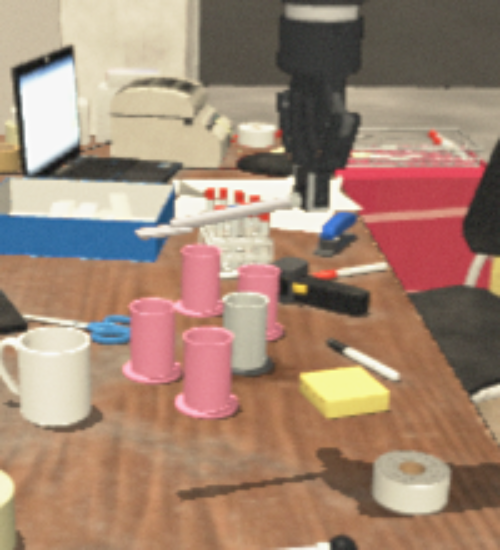

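Emit:
move_arm(increments="0 0 0 0 0 0 0; 0 0 0 0 0 0 0; 0 0 0 0 0 0 0; 0 0 0 0 0 0 0; 0 0 0 0 0 0 0; 0 0 0 0 0 0 0; 0 0 0 0 0 0 0; 0 0 0 0 0 0 0", newtons=7)

```text
t: 9.35
eef_pos: [0.46, 0.0092, 0.2683]
tool_rot: [-0.0, -0.157, 0.988, -0.0]
contact_force: [-0.6, -0.2, -1.6]
gripper_width: 0.297
```

Run:
```python
from h import *
o=bot.get_obs();print(o['eef_pos'],o['contact_force'],o['torque'],o['gripper_width'])
p2,d2=vision.read_camera("side")
cv2.imwrite("pics/s5.png",cv2.resize(p2[60:280,180:380],None,fx=2.5,fy=2.5)[:,:,::-1])
```

```text
[0.45997865 0.00918022 0.26829174] [-0.60698132 -0.23765105 -1.64851324] [-0.03737815  0.14531902  0.00661163] 0.29664968269102915
```

View pics/s5.png

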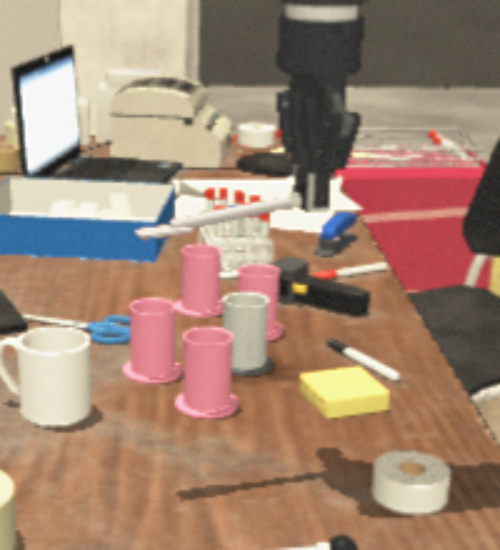

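Emit:
move_arm(increments="0.1 0 0 -10 0 0 0; 0.15 0 0 -20 0 0 0; 0.2 0 0 -20 0 0 0; 0.22 0 0 -15 0 0 0; 0.24 0 0 0 0 0 0; 0.25 0 0 0 0 0 0; 0.26 0 0 0 0 0 0; 0.26 0 0 0 0 0 0", newtons=20)

```text
t: 10.4
eef_pos: [0.4603, 0.0092, 0.2038]
tool_rot: [0.001, -0.157, 0.988, 0.0]
contact_force: [-0.5, 0.3, -1.2]
gripper_width: 0.297
```

```bash
cat > look.py <<'E'
from h import *
import sys
o=bot.get_obs();print(o['t'],o['eef_pos'],o['contact_force'],o['torque'],o['gripper_width'])
p2,d2=vision.read_camera("side")
cv2.imwrite(f"pics/{sys.argv[1]}.png",cv2.resize(p2[60:280,180:380],None,fx=2.5,fy=2.5)[:,:,::-1])
E
python3 look.py s6
```

```text
10.4 [0.46031932 0.00922806 0.20382352] [-0.45087682  0.33890008 -1.23463646] [-0.04864554  0.14721966 -0.02319401] 0.29680152046391195
```

View pics/s6.png

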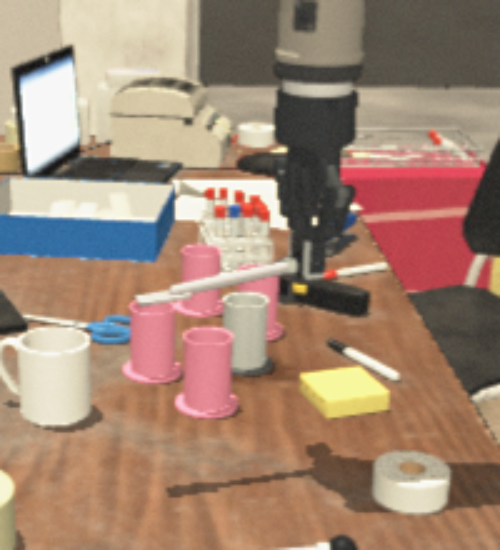

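Emit:
move_arm(increments="0.265 0 0 0 0 0 0; 0.265 0 0 0 0 0 0; 0.27 0 0 0 0 0 0; 0.27 0 0 0 0 0 0; 0.275 0 0 0 0 0 0; 0.275 0 0 0 0 0 0; 0.28 0 0 0 0 0 0; 0.28 0 0 0 0 0 0", newtons=20)

```text
t: 11.45
eef_pos: [0.46, 0.0092, 0.2033]
tool_rot: [-0.0, -0.157, 0.988, 0.0]
contact_force: [-0.0, 0.0, -0.3]
gripper_width: 0.299
```

```bash
python3 look.py s7
```

```text
11.45 [0.45995908 0.00920797 0.20330487] [-0.02979126  0.01361367 -0.32218771] [-0.01883563  0.11887606  0.01320382] 0.29876958158621475
```

View pics/s7.png

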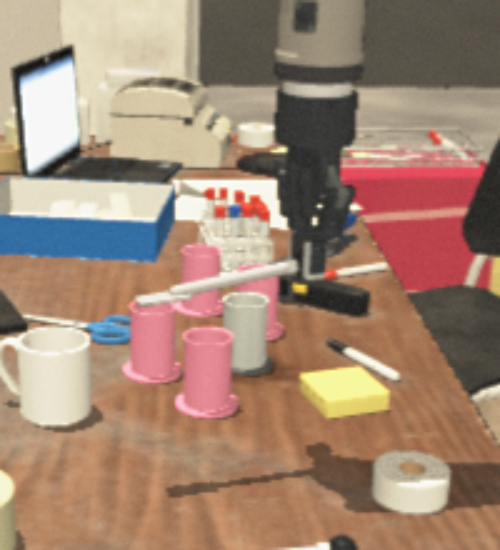

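Emit:
move_arm(increments="0.283 0 0 0 0 0 0; 0.283 0 0 0 0 0 0; 0.285 0 0 0 0 0 0; 0.285 0 0 0 0 0 0; 0.287 0 0 0 0 0 0; 0.287 0 0 0 0 0 0; 0.289 0 0 0 0 0 0; 0.289 0 0 0 0 0 0", newtons=20)

```text
t: 12.5
eef_pos: [0.46, 0.0092, 0.2033]
tool_rot: [-0.0, -0.157, 0.988, 0.0]
contact_force: [-0.3, 0.5, -1.2]
gripper_width: 0.295
```

```bash
python3 look.py s8
```

```text
12.5 [0.45998155 0.00920269 0.20331915] [-0.26079802  0.4941363  -1.23018756] [ 0.01595677  0.06075902 -0.01660501] 0.29541043549770724
```

View pics/s8.png

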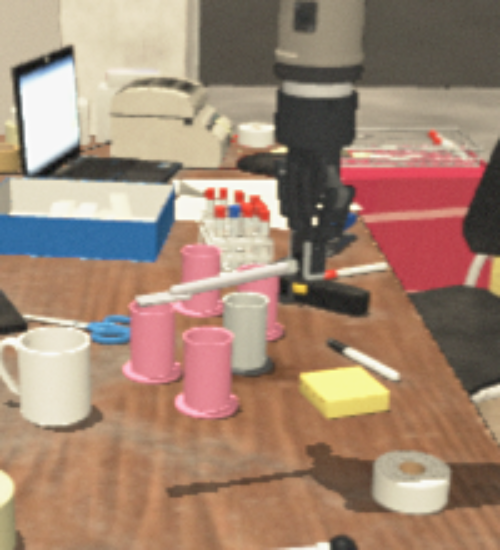

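Emit:
move_arm(increments="0.29 0 0 0 0 0 0; 0.29 0 0 0 0 0 0; 0.291 0 0 0 0 0 0; 0.291 0 0 0 0 0 0; 0.292 0 0 0 0 0 0; 0.292 0 0 0 0 0 0; 0.293 0 0 0 0 0 0; 0.293 0 0 0 0 0 0", newtons=10)

```text
t: 13.55
eef_pos: [0.46, 0.0092, 0.2033]
tool_rot: [-0.0, -0.157, 0.988, 0.0]
contact_force: [0.1, -0.2, -1.9]
gripper_width: 0.297
```

```bash
python3 look.py s9
```

```text
13.55 [0.45997753 0.00918919 0.20330995] [ 0.0678195  -0.22844217 -1.9321467 ] [-0.02438669  0.10650906 -0.00821926] 0.2970331781776121
```

View pics/s9.png

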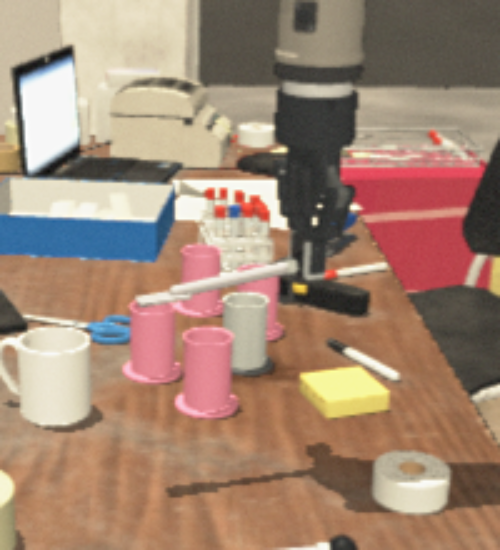

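Emit:
move_arm(increments="0 0 0 60 0 0 0; 0 0 0 0 0 0 0; 0 0 0 -25 0 0 0; 0 0 0 -25 0 0 0; 0 0 0 60 0 0 0; 0 0 0 0 0 0 0; 0 0 0 -25 0 0 0; 0 0 0 -25 0 0 0", newtons=10)

```text
t: 14.6
eef_pos: [0.4598, 0.0092, 0.2223]
tool_rot: [0.0, -0.157, 0.988, 0.0]
contact_force: [-0.3, 0.2, -2.9]
gripper_width: 0.297
```

```bash
python3 look.py s10
python3 - <<'E'
from h import *
p,d=vision.read_camera("scene");cv2.imwrite("pics/sc10.png",cv2.resize(p[100:290,140:330],None,fx=3,fy=3)[:,:,::-1])
E
```

```text
14.6 [0.45982094 0.0092158  0.22225225] [-0.3053142   0.19633098 -2.9008307 ] [-0.0285403   0.1017644  -0.01898445] 0.2968598266346837
```

View pics/s10.png

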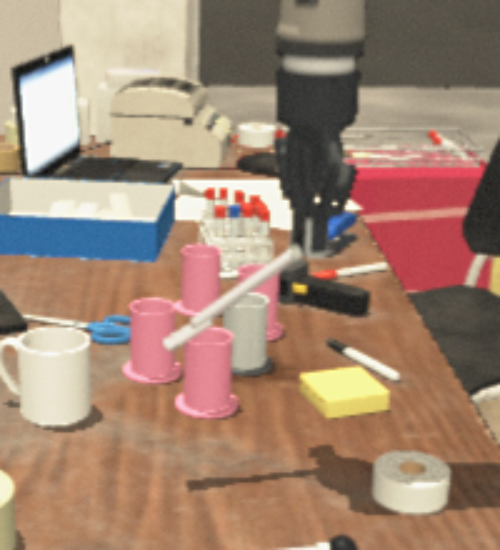

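View pics/sc10.png

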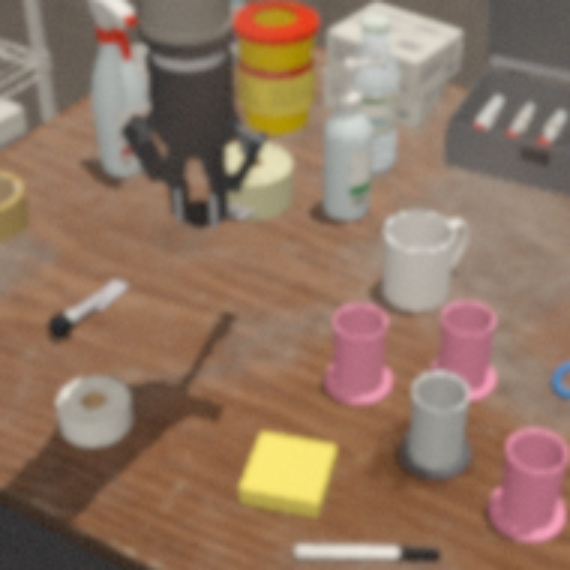

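Emit:
move_arm(increments="0 0 0 62 0 0 0; 0 0 0 0 0 0 0; 0 0 0 -30 0 0 0; 0 0 0 -30 0 0 0; 0 0 0 62 0 0 0; 0 0 0 0 0 0 0; 0 0 0 -30 0 0 0; 0 0 0 -30 0 0 0", newtons=7)

```text
t: 15.7
eef_pos: [0.4602, 0.0092, 0.2267]
tool_rot: [0.001, -0.157, 0.988, 0.0]
contact_force: [-0.2, 0.8, -2.1]
gripper_width: 0.302
```

```bash
python3 look.py s11
```

```text
15.7 [0.46016586 0.00924521 0.22669127] [-0.18631471  0.84599274 -2.08357638] [-0.03519819  0.10852516 -0.04113727] 0.3018598606144366
```

View pics/s11.png

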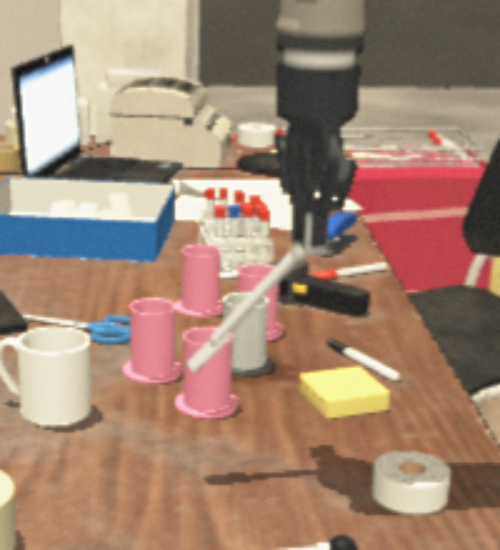

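Emit:
move_arm(increments="0 48 15 30 0 0 0; 0 30 10 0 0 0 0; 0 12 4 -15 0 0 0; 0 -10 -3 -15 0 0 0; 0 -30 -10 0 0 0 0; 0 -50 -16 0 0 0 0; 0 40 13 45 0 0 0; 0 24 8 10 0 0 0", newtons=7)

```text
t: 16.75
eef_pos: [0.5221, 0.0297, 0.2817]
tool_rot: [-0.001, -0.157, 0.988, 0.0]
contact_force: [1.6, -0.1, -0.1]
gripper_width: 0.296
```

Emit:
move_arm(increments="0 10 3 -10 0 0 0; 0 -10 -3 -15 0 0 0; 0 -30 -10 -15 0 0 0; 0 -50 -16 -10 0 0 0; 0 40 13 45 0 0 0; 0 24 8 0 0 0 0; 0 8 2 0 0 0 0; 0 0 0 0 0 0 0", newtons=7)

```text
t: 17.75
eef_pos: [0.5151, 0.0268, 0.2758]
tool_rot: [-0.001, -0.157, 0.988, -0.0]
contact_force: [0.1, 0.1, -1.9]
gripper_width: 0.299
```

```bash
python3 look.py s12
```

```text
17.75 [0.515127   0.02679736 0.27584786] [ 0.07303628  0.08027121 -1.94119803] [-0.0180013   0.03701401 -0.02906232] 0.2990027103783451
```

View pics/s12.png

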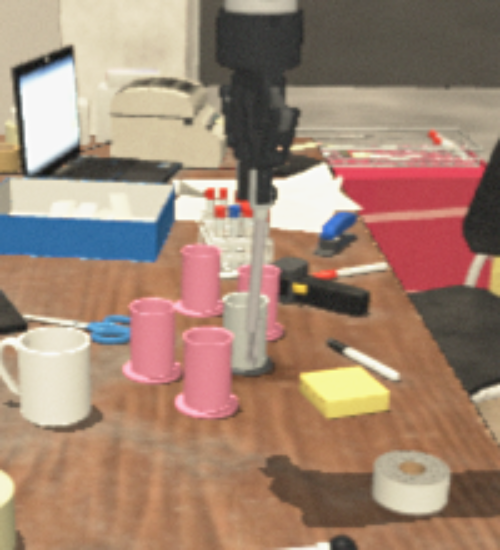

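Emit:
move_arm(increments="0 0 0 0 0 0 0; 0 0 0 0 0 0 0; 0 0 0 0 0 0 0; 0 0 0 5 0 0 0; 0 -2 -15 5 0 0 0; 0 -2 -25 0 0 0 0; 0 -2 -25 0 0 0 0; 0 0 -15 0 0 0 0", newtons=40)

```text
t: 18.8
eef_pos: [0.5097, -0.0552, 0.2878]
tool_rot: [0.0, -0.156, 0.988, -0.0]
contact_force: [-0.2, 0.6, -0.5]
gripper_width: 0.298
```

Run:
```python
from h import *
o=bot.get_obs();print(o['t'],o['eef_pos'],o['gripper_width'])
p,d=vision.read_camera("scene");p2,d2=vision.read_camera("side")
cv2.imwrite("pics/sc13.png",cv2.resize(p[130:280,180:330],None,fx=4,fy=4,interpolation=cv2.INTER_CUBIC)[:,:,::-1])
cv2.imwrite("pics/s13.png",cv2.resize(p2[100:230,220:350],None,fx=4.5,fy=4.5,interpolation=cv2.INTER_CUBIC)[:,:,::-1])
```

```text
18.8 [ 0.50967191 -0.05520214  0.28776337] 0.2975607355914909
```

View pics/s13.png

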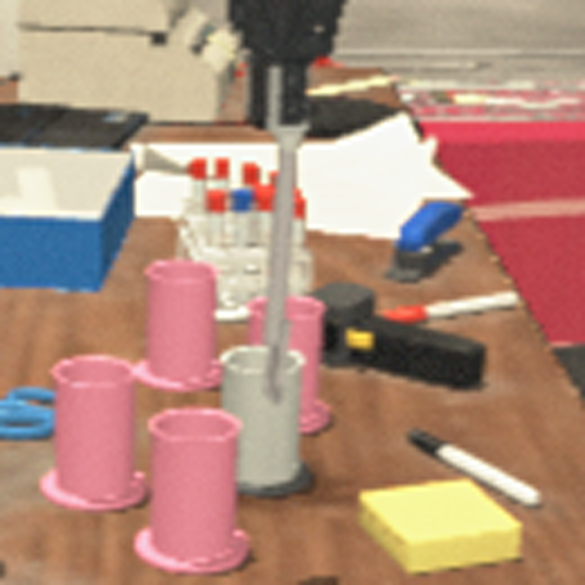

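View pics/sc13.png

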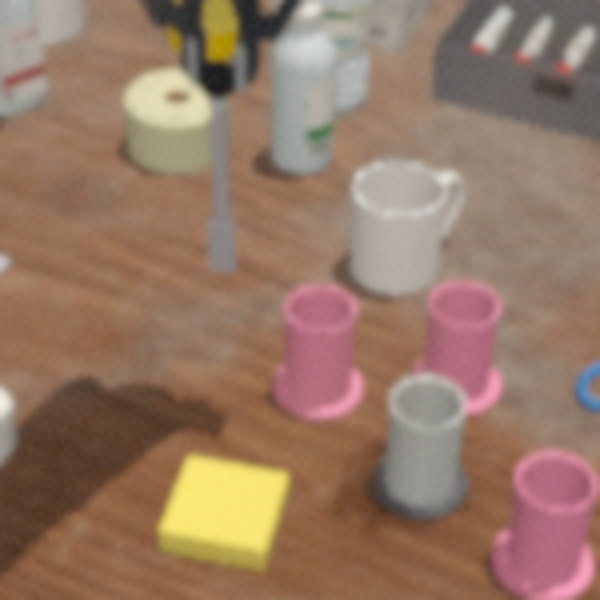

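Run:
```python
from h import *
np.set_printoptions(precision=4,suppress=True)
s=vision.calibration("scene");q=vision.calibration("side")
a=lambda u,v:((u+.5)/4-.5+180,(v+.5)/4-.5+130)
b=lambda u,v:((u+.5)/4.5-.5+220,(v+.5)/4.5-.5+100)
t=tri([ray(s,a(223,271)),ray(q,b(273,400))]);n=tri([ray(s,a(219,100)),ray(q,b(288,133))]);m=tri([ray(s,a(424,399)),ray(q,b(262,361))])
print(t,n,m); v=n[0]-t[0];print(np.degrees(np.arccos(v[2]/np.linalg.norm(v))),np.linalg.norm(v), m[0]-t[0])
```

```text
(array([ 0.5045, -0.0568,  0.1264]), [np.float64(1.479611153460847e-05), np.float64(1.4796111534656506e-05)]) (array([ 0.5003, -0.0597,  0.2829]), [np.float64(0.0017590944326257752), np.float64(0.0017590944326258036)]) (array([ 0.4973, -0.2315,  0.0863]), [np.float64(0.00017839138861981118), np.float64(0.00017839138861989873)])
1.8578643656859262 0.15658472597097645 [-0.0072 -0.1747 -0.0401]
```

Emit:
move_arm(increments="0 -1 -10 0 0 0 0; 0 -1 -22 0 0 0 0; 0 -1 -28 0 0 0 0; 0 -1 -32 0 0 0 0; 0 -1 -32 0 0 0 0; 0 -1 -28 0 0 0 0; 0 -1 -18 0 0 0 0; 0 -1 -6 0 0 0 0")

```text
t: 19.9
eef_pos: [0.5019, -0.2295, 0.2872]
tool_rot: [-0.0, -0.157, 0.988, -0.0]
contact_force: [0.9, 0.7, -0.2]
gripper_width: 0.297
```

Emit:
move_arm(increments="0 0 0 0 0 0 0; 0 0 0 0 0 0 0; 0 0 0 0 0 0 0; 0 0 0 -5 0 0 0; 0 0 0 -5 0 0 0; 0 0 0 -5 0 0 0; 0 0 0 0 0 0 0; 0 0 0 0 0 0 0")

```text
t: 20.9
eef_pos: [0.502, -0.2289, 0.2723]
tool_rot: [0.0, -0.157, 0.988, -0.0]
contact_force: [0.3, -0.2, -0.7]
gripper_width: 0.295
```

Run:
```python
from h import *
o=bot.get_obs();print(o['t'],o['eef_pos'],o['gripper_width'])
p,d=vision.read_camera("scene");p2,d2=vision.read_camera("side")
cv2.imwrite("pics/sc14.png",cv2.resize(p[130:280,220:370],None,fx=4,fy=4,interpolation=cv2.INTER_CUBIC)[:,:,::-1])
cv2.imwrite("pics/s14.png",cv2.resize(p2[100:230,220:350],None,fx=4.5,fy=4.5,interpolation=cv2.INTER_CUBIC)[:,:,::-1])
```

```text
20.9 [ 0.50202931 -0.22886456  0.2723419 ] 0.29530448838061524
```

View pics/s14.png

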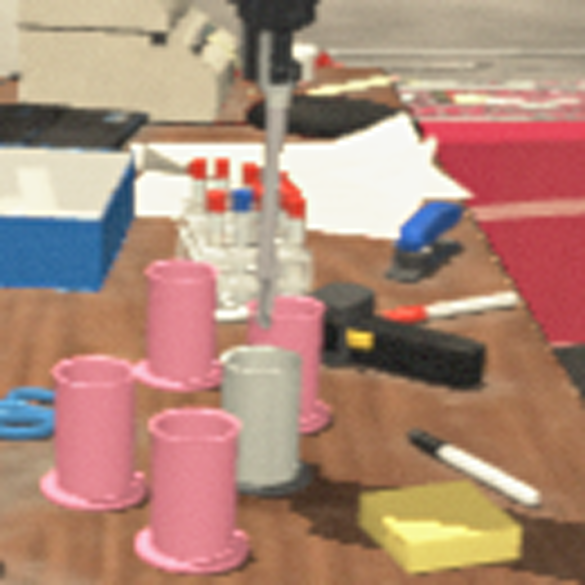

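View pics/sc14.png

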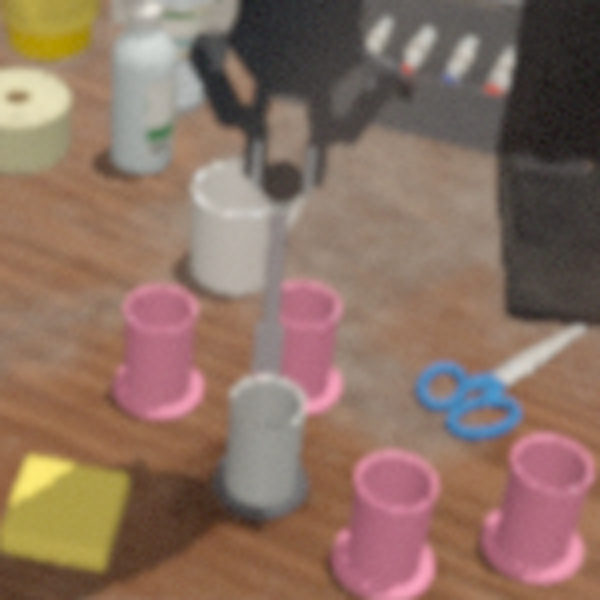

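Run:
```python
from h import *
np.set_printoptions(precision=4,suppress=True)
s=vision.calibration("scene");q=vision.calibration("side")
a=lambda u,v:((u+.5)/4-.5+220,(v+.5)/4-.5+130)
b=lambda u,v:((u+.5)/4.5-.5+220,(v+.5)/4.5-.5+100)
t=tri([ray(s,a(266,376)),ray(q,b(264,325))]);n=tri([ray(s,a(281,208)),ray(q,b(278,90))]);m=tri([ray(s,a(268,398)),ray(q,b(262,361))])
for k in(t,n,m):print(k)
v=n[0]-t[0];print(np.degrees(np.arccos(v[2]/np.linalg.norm(v))),np.linalg.norm(v), m[0]-t[0], m[0]-n[0])
```

```text
(array([ 0.4961, -0.2323,  0.111 ]), [np.float64(0.0006410646987468825), np.float64(0.0006410646987468915)])
(array([ 0.4906, -0.2352,  0.2668]), [np.float64(0.0032111689774831096), np.float64(0.0032111689774830072)])
(array([ 0.498 , -0.2335,  0.0864]), [np.float64(0.0013638854947126398), np.float64(0.0013638854947125765)])
2.2903073702624637 0.1559183556727886 [ 0.0019 -0.0012 -0.0246] [ 0.0074  0.0017 -0.1804]
```

Emit:
move_arm(increments="0 1 -1 -10 0 0 0; 0 0 0 -15 0 0 0; 0 0 0 -15 0 0 0; 0 0 0 -15 0 0 0; 0 0 0 -15 0 0 0; 0 0 0 -15 0 0 0; 0 0 0 -10 0 0 0; 0 0 0 -4 0 0 0")

```text
t: 22.0
eef_pos: [0.5028, -0.2297, 0.1726]
tool_rot: [-0.0, -0.157, 0.988, 0.0]
contact_force: [0.3, 0.0, -1.3]
gripper_width: 0.298
```

Run:
```python
from h import *
o=bot.get_obs();print(o['t'],o['eef_pos'],o['contact_force'],o['gripper_width'])
p,d=vision.read_camera("scene");p2,d2=vision.read_camera("side")
A=cv2.resize(p[150:270,230:330],None,fx=4,fy=4,interpolation=cv2.INTER_CUBIC)
B=cv2.resize(p2[100:220,230:330],None,fx=4,fy=4,interpolation=cv2.INTER_CUBIC)
cv2.imwrite("pics/m15.png",np.hstack([A,B])[:,:,::-1])
```

```text
22.0 [ 0.50276314 -0.22972697  0.1725691 ] [ 0.29583365  0.04856858 -1.26215129] 0.29809024186025007
```

View pics/m15.png

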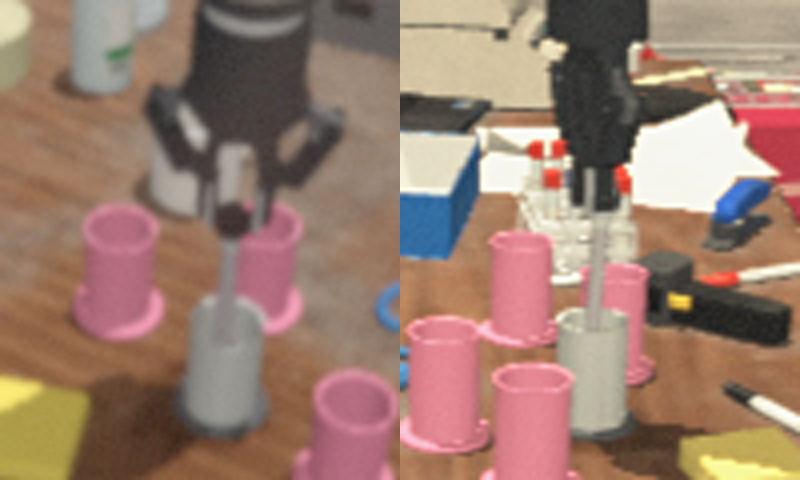

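Emit:
move_arm(increments="0 0 0 -2 0 0 0; 0 0 0 -1 0 0 0; 0 0 0 -1 0 0 0; 0 0 0 0 0 0 0; 0 0 0 0 0 0 0; 0 0 0 0 0 0 0; 0 0 0 0 0 0 0; 0 0 0 0 0 0 0")

```text
t: 23.1
eef_pos: [0.503, -0.2298, 0.1693]
tool_rot: [-0.0, -0.157, 0.988, 0.0]
contact_force: [0.1, 0.2, -1.4]
gripper_width: 0.295
```

Emit:
move_arm(increments="0 0 0 -1 0 0 0; 0 0 0 0 0 0 0; 0 0 0 -1 0 0 0; 0 0 0 0 0 0 0; 0 0 0 0 0 0 0; 0 0 0 0 0 0 0; 0 0 0 0 0 0 0; 0 0 0 0 0 0 0")

```text
t: 24.1
eef_pos: [0.5031, -0.2299, 0.1674]
tool_rot: [0.0, -0.157, 0.988, -0.0]
contact_force: [-0.5, 1.0, -0.3]
gripper_width: 0.294
```

Emit:
move_arm(increments="0 0 0 -1 0 0 0; 0.35 0 0 0 0 0 0; 0.5 0 0 0 0 0 0; 0.7 0 0 0 0 0 0; 1 0 0 10 0 0 0; 1 0 0 25 0 0 0; 1 0 0 40 0 0 0; 1 0 0 40 0 0 0")

```text
t: 25.1
eef_pos: [0.5028, -0.2299, 0.2831]
tool_rot: [0.0, -0.157, 0.988, -0.0]
contact_force: [0.1, -0.2, 0.3]
gripper_width: 0.998
```

Run:
```python
from h import *
o=bot.get_obs();print(o['t'],o['eef_pos'],o['contact_force'],o['gripper_width'])
p,d=vision.read_camera("scene");p2,d2=vision.read_camera("side")
A=cv2.resize(p[150:270,230:330],None,fx=4,fy=4,interpolation=cv2.INTER_CUBIC)
B=cv2.resize(p2[100:220,230:330],None,fx=4,fy=4,interpolation=cv2.INTER_CUBIC)
cv2.imwrite("pics/m16.png",np.hstack([A,B])[:,:,::-1])
```

```text
25.1 [ 0.5027983  -0.22988571  0.28308928] [ 0.13981891 -0.19953471  0.25409138] 0.998249735783207
```

View pics/m16.png

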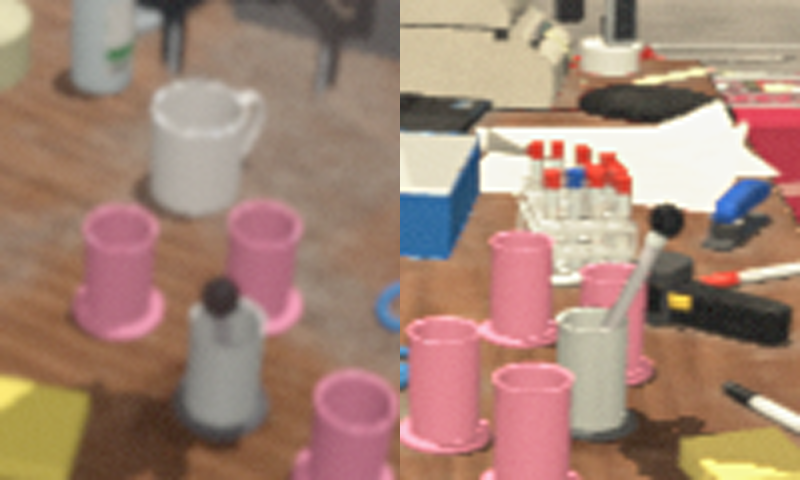

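Emit:
move_arm(increments="1 0 0 20 0 0 0; 1 0 0 0 0 0 0; 1 0 0 0 0 0 0; 1 0 0 0 0 0 0; 1 0 0 0 0 0 0; 1 0 0 0 0 0 0; 1 0 0 0 0 0 0; 1 0 0 0 0 0 0")

```text
t: 26.2
eef_pos: [0.503, -0.2298, 0.3013]
tool_rot: [-0.0, -0.157, 0.988, -0.0]
contact_force: [0.4, 0.1, -0.2]
gripper_width: 0.999
```

Run:
```python
from h import *
np.set_printoptions(precision=4,suppress=True)
o=bot.get_obs();print(o['t'],o['eef_pos'],o['contact_force'],o['gripper_width'])
p,d=vision.read_camera("scene");p2,d2=vision.read_camera("side")
A=cv2.resize(p[150:270,230:330],None,fx=4,fy=4,interpolation=cv2.INTER_CUBIC)
B=cv2.resize(p2[100:220,230:330],None,fx=4,fy=4,interpolation=cv2.INTER_CUBIC)
cv2.imwrite("pics/m17.png",np.hstack([A,B])[:,:,::-1])
cv2.imwrite("pics/f17.png",cv2.resize(p[150:290,130:310],None,fx=4,fy=4)[:,:,::-1])
s=vision.calibration("scene");q=vision.calibration("side")
a=lambda u,v:((u+.5)/4-.5+230,(v+.5)/4-.5+150)
b=lambda u,v:((u+.5)/4-.5+230,(v+.5)/4-.5+100)
X,e=tri([ray(s,a(220,297)),ray(q,b(267,220))]);print(X,e)
# lean if ball centre height z, tip z~.006..: length 170
print(np.degrees(np.arccos((X[2]-.010)/.17)))
```

```text
26.2 [ 0.503  -0.2298  0.3013] [ 0.4291  0.0738 -0.2441] 0.9986543528742363
[ 0.4426 -0.2501  0.1604] [np.float64(0.00015497995809698266), np.float64(0.0001549799580970557)]
27.776254876548553
```

View pics/m17.png

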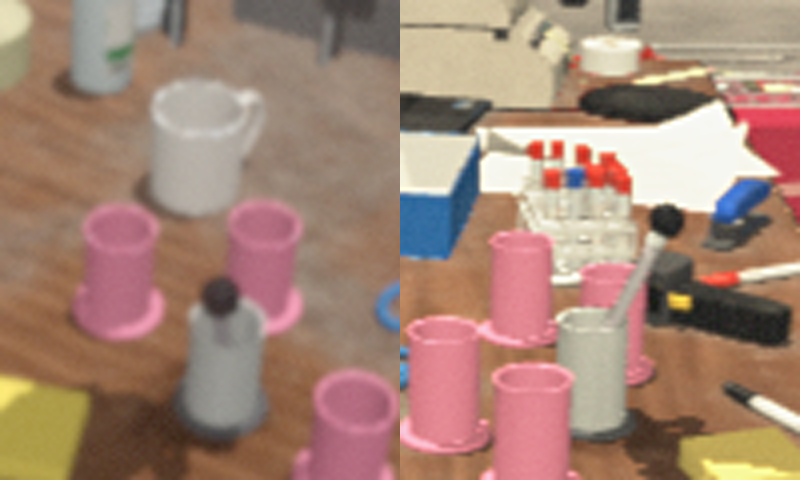

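View pics/f17.png

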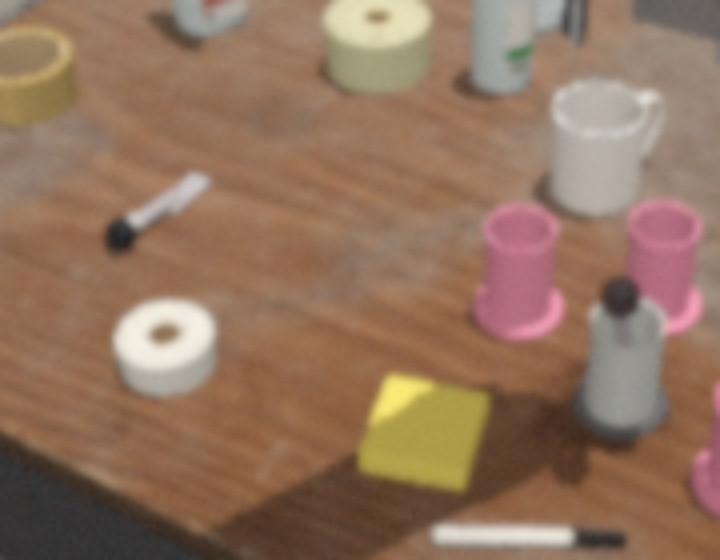

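Run:
```python
from h import *
p,d=vision.read_camera("side");B=cv2.resize(p[100:220,230:330],None,fx=4,fy=4,interpolation=cv2.INTER_CUBIC)[:,:,::-1]
A=cv2.imread("pics/m17.png")[:,400:]
g=[cv2.cvtColor(x,cv2.COLOR_BGR2GRAY).astype(float)[200:340,190:300] for x in (A,B)]
print(cv2.phaseCorrelate(*g),np.abs(g[0]-g[1]).mean())
print(bot.hand_in())
```

```text
((0.0034876746913070633, -0.007499260775503558), 0.9090823543553793) 1.6752597402597402
the job is handed in; nothing more can be done
None
```

The long scraper stands blade down in the metal pot, released and leaning on the rim, and the job was handed in at about 26 s. No verdict was reported.

**Getting it to swing:** I gripped the ball knob at 40 N and lifted it. Easing the grip to 20, 14, 10 and 7 N, and then opening the fingers in tiny steps, made no visible difference. The gripper seems to hold at least 20 N. Small quick up-and-outward jerks at the lowest grip made it swing down instead.

**Hanging and placing:** After gripping again at 40 N, two-view triangulation put it about 2° from vertical. The blade's end was about 126 mm above the desk, clear of the pot. I lowered it near the middle of the mouth, opened the fingers and drew straight up.

**Last checks:**
- **Lean:** About 26–28°, estimated from the knob's position, against a limit of about 31°. This is the narrowest margin.
- **Blade end:** I did not see it directly. From the pot's size it should be within the 25 mm limits.
- **At rest:** It showed no motion between the last two side pictures, though these were only about 0.1 s apart.
- **Short scraper:** By eye it lies where it was; I did not re-measure it.
- **Robot:** The gripper is open and well above everything, with no contact force.

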